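# Lift the cutlery tray's flap and put the spoon in the lower tier

## Robot

A 7-joint arm with a two-finger parallel gripper is mounted at the origin on a cart in front of the work surface, level with it; the furniture and walls round the work are solid. World frame = base frame: x ahead of the robot, y to its left, z up, the work surface at z = 0. Lengths are in m, angles in degrees, forces in N, time in s.
With the tool pointing down it reaches from about 0.425 to 0.875 m from the base axis. Payload 4.7 kg.
Tool frame: the origin (TCP) lies between the finger pads; the fingertips stand 22 mm ahead of it and the grasp point (between the pads) lies 3 mm ahead of it; z points along the fingers, y is the line along which they close (so a half turn about z gives the same grasp; the last joint's range is limited). The gripper opens to 87 mm and grips with 3 to 60 N. Pads are 19 mm wide; open, the fingers measure 117 mm over their backs; the gripper's body (75 mm by 190 mm) begins 51 mm behind the grasp point.
Start: joints at [-65.369, 18.392, -4.016, 83.108, 1.295, 78.541, -3.26], TCP at [0.263, 0.595, 0.245] pointing down, gripper open.
Joint ranges: [-163.93, 163.93], [-17.29, 119.83], [-79.2, 71.16], [3.27, 140.29], [-89.18, 269.18], [5.43, 117.66], [-154.24, 154.24]. Speed limits (degrees/s): [147.25, 147.25, 180, 180, 180, 180, 180].

## Interface

Orientations are given as [roll, pitch, yaw] about the fixed x, y, z axes, in that order (R = Rz(yaw) Ry(pitch) Rx(roll)).
In Python, from cell import env gives the robot as it stands.
- The arm moves only by the tool drive_tool, never from a script. Its argument "moves" is a list of rows, each a list of 3 entries, a list of its own where there are three numbers: the shift along the tool's x, y, z in mm, then the turn, a rotation vector about the tool's x, y, z in rad, then the closure, from 0 (fully open) to 1 (shut). In form: [[[x, y, z], [wx, wy, wz], jaw], ...]. A call has 1 to 12 rows; each row shifts and turns the commanded pose from where the row before left it, along the tool's axes as they then stand; what a row does not reach is not made up. A row lasts 1/12 s, in which the tool goes at most 41.7 mm and 7.16 degrees, less where a joint would pass 70% of its speed; a pose out of reach is approached as far as the arm can. A call with a gripper value outside its range is refused whole. The fingers move at their own pace and stop on an object; "newtons" is the grip in N (left out, the last holds). Time passes only in rows, so rows that do not move let the fingers close. It gives the time, the measured TCP pose, the force, the opening and the grip force at its end, in the units of the state.
- env.get_obs(): the state, without advancing time (a new reading comes with each control period).
- env.read_camera(name): name is "scene" or "top" or "wrist"; returns (picture, depth): 420x560x3 uint8, blue, green, red; 420x560 float32, m along the optical axis (not along the pixel's ray), 0 where there is no reading.
- env.get_calibration(name): a dict with "fx", "fy", "cx", "cy" (pixels), "k1" (the pictures are not rectified: a ray, as slopes to the right and down, at radius r is drawn at 1 + k1 r^2 times it, then the intrinsics apply), "T" (4x4, takes a point from camera to world coordinates). Camera axes: x right, y down, z forward; pixel columns grow to the right and rows downward; lengths in m; the calibration is good to about 2 mm. A picture is of the moment at which its call begins: read the wrist's pose just before it. get_calibration takes no time and is no camera call; for the wrist camera it gives the pose at the moment of the call.
- env.sign_off(): hands the job in; it is judged then, once.
The state is a dict: "time_s": time; "qpos": joint angles; "joint_velocities": joint speeds; "effort": joint torques, N m; "tool_pos": TCP position; "tool_rot": TCP orientation; "force": force on the tool from outside, world axes, zero at the start; "wrist_torque": the same for the moment, N m; "grip_width": finger opening in m; "grasp_force": force on a finger pad.
Only numpy, scipy, OpenCV 4.12 (cv2) and the standard library are available. Lean on these libraries where they do the work, as an engineer would, in place of code of your own. Each camera call takes 0.05 s, during which the arm holds its last target. There are 200 camera calls.

## Task

Lift the hinged flap of the two-tier cutlery tray by its bar handle until it stands upright, then pick up the big spoon from the worktop and lay it flat in the lower tier that the flap covered, lengthwise along the tray's long side; lower it in rather than drop it. Leave the flap standing up for the rest of the cutlery, and leave the fork where it is.

Things in the scene. Friction and masses are not known exactly. Their poses are not given: they have to be found in the camera images.
- flap (a joint): Hinge of the flap: 0 = closed (level over the lower tier), grows as the flap's free edge is lifted, 1.57 = upright, stop at 1.75 (leaning slightly back, past its hinge). It starts closed or slightly ajar. The hinge is stiff (0.25 N m of friction): the flap stays at whatever angle it is left; lifting at the bar takes about 3 N.
- flap_bar (a point): Middle of the flap's bar handle: a level round steel bar, 12 mm thick, 90 mm long along tray y (75 mm free between its end arms), 35 mm beyond the panel's free edge and 25 mm above its mid-plane: fingers can straddle it from above, and it can turn between the pads. Moves with the flap on a 169 mm arc about the hinge; at joint 0 it lies 78 mm up, 0.149 rad above level seen from the hinge.
- hinge (a point): Middle of the hinge line (along tray y), atop the tray's right-hand wall as the robot sees it, 53.5 mm above the worktop. The flap, a medium brown wooden panel 134 mm from hinge to free edge, 246 mm wide, 6 mm thick with 10 mm end lips, reaches from here to the robot's left (tray -x) when closed.
- lower_tier (a point): Centre of the floor of the lower tier (the bay under the flap), 6 mm above the worktop. x: level, towards the hinge side (robot's right); y: along the tray's long side, away from the robot; z up. The bay is 130 mm along x and 248 mm along y, centred here; its walls rise 44 mm above its floor.
- spoon_mid (a point): The big steel spoon, 199 x 41 x 16 mm, lying on the worktop left of the tray. This point is at mid-length, 8 mm above its underside. x: along the spoon; y: across; z up. Grip it across its width near this point (about 15 to 35 mm wide there), with the fingertips nearly on the worktop.
- fork_mid (a point): The steel fork, 205 x 28 x 16 mm, lying beside the spoon on the worktop; the two may be swapped. Mid-length, 8 mm above its underside, x along it. To be left alone.
- tray: Pale wooden cutlery tray, 208 (x) x 260 (y) x 50 mm, fixed to the worktop; origin at the centre of its underside, axes as lower_tier's. Left of the lower tier it has a narrow open bay, 61 mm wide, walls 30 mm high, holding a teaspoon that is not part of the job.

How it is judged:
By the outcome, as a careful person would: the job done as asked, in the order asked, and still so for the second after the job is handed in, with the robot touching nothing.
It also fails if it takes over 58 s, if anything falls off the work surface, if the arm or the gripper's body presses on something with over 40 N, if the wrist force passes 120 N, or if a joint passes its speed limit or range.

## Working session

There is one attempt and no reset: what is moved stays moved. The work goes in short steps, Python scripts to look and compute and a tool call to move; the robot and the scene stay as the last step left them, time stands still between calls to the robot, and variables do not carry over. Pictures are saved under pics/ and viewed, at most 11 in all, crops included, and the job is handed in when it is done.

Besides the shell and the picture viewer there is one more tool, called after "Emit:" as a command line: name --argument value ..., lists and objects as JSON in quotes. drive_tool: Moves the arm, as the interface text tells. Its arguments: {"type":"object","properties":{"moves":{"type":"array"},"newtons":{"type":"number"}},"required":["moves"]}

```bash
mkdir -p pics; ls
cat > h.py <<'E'
import numpy as np, cv2
from cell import env
from scipy.spatial.transform import Rotation as R
def rays(cal,uv):
    K=np.array([[cal['fx'],0,cal['cx']],[0,cal['fy'],cal['cy']],[0,0,1]])
    n=cv2.undistortPoints(np.array(uv,float).reshape(-1,1,2),K,np.array([cal['k1'],0,0,0,0])).reshape(-1,2)
    d=np.c_[n,np.ones(len(n))]; T=np.array(cal['T'])
    return T[:3,3], d@T[:3,:3].T
def plane(cal,uv,z):
    o,d=rays(cal,uv); return o+d*((z-o[2])/d[:,2])[:,None]
def bydepth(cal,uv,dep):
    o,d=rays(cal,uv); return o+d*np.array([dep[int(v),int(u)] for u,v in uv])[:,None]
def cloud(cal,dep):
    v,u=np.mgrid[:dep.shape[0],:dep.shape[1]]
    o,d=rays(cal,np.c_[u.ravel(),v.ravel()]); return (o+d*dep.reshape(-1,1)).reshape(*dep.shape,3)
E
python3 - <<'E'
from h import *
for n in ("top","scene"):
    im,d=env.read_camera(n); cv2.imwrite(f"pics/{n}0.png",im); np.savez(f"{n}0.npz",im=im,d=d)
    c=env.get_calibration(n); print(n,c['fx'],np.round(c['T'],3).tolist())
print(env.get_obs())
E
```

```text
pics
top 424.52057585799014 [[-0.006, -0.993, 0.117, 0.369], [-1.0, 0.007, 0.009, -0.018], [-0.01, -0.117, -0.993, 1.155], [0.0, 0.0, 0.0, 1.0]]
scene 495.41153930792706 [[0.916, -0.185, 0.356, 0.023], [-0.401, -0.453, 0.796, -1.032], [0.014, -0.872, -0.489, 0.71], [0.0, 0.0, 0.0, 1.0]]
{'time_s': 0.1, 'qpos': array([-65.36900925,  18.43617003,  -4.01307967,  83.16955461,
         1.29611369,  78.54017915,  -3.25959587]), 'joint_velocities': array([ 0.09805647, -0.18961751, -0.06350008, -0.14114763, -0.03168386,
       -0.01953389,  0.00566097]), 'effort': array([-2.07384928e-04, -4.92572308e+01, -4.05527288e-01, -3.13397706e+01,
       -6.41373731e-02,  3.95289296e-02,  5.98193606e-05]), 'tool_pos': array([0.26243009, 0.59415937, 0.24354074]), 'tool_rot': array([-1.79899381e+02,  7.35364940e-03,  1.56176946e+02]), 'force': array([-0.04021623, -0.26797018, -0.84460691]), 'wrist_torque': array([0.00041369, 0.0264809 , 0.00551212]), 'grasp_force': 0.0, 'grip_width': 0.08693096616381554}
```

View pics/top0.png

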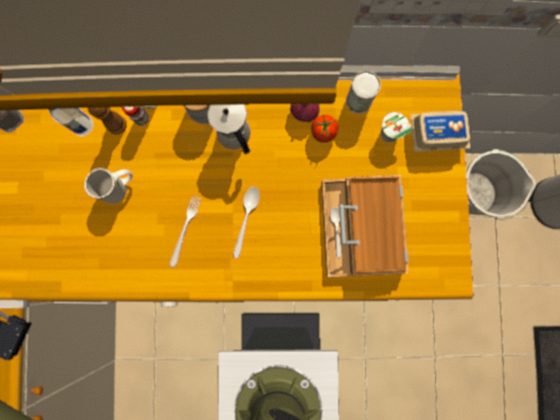

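View pics/scene0.png

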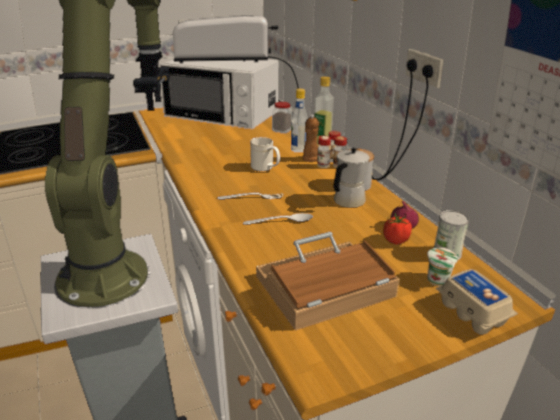

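Run:
```python
from h import *
z=np.load("top0.npz"); im,d=z['im'],z['d']; c=env.get_calibration("top")
P=cloud(c,d)
hsv=cv2.cvtColor(im,cv2.COLOR_BGR2HSV)
m=(hsv[...,1]<110)&(hsv[...,2]>90)
def comp(u0,v0,u1,v1,h):
    mm=np.zeros(m.shape,np.uint8); mm[v0:v1,u0:u1]=m[v0:v1,u0:u1]
    n,l,s,_=cv2.connectedComponentsWithStats(mm); k=1+np.argmax(s[1:,4]); v,u=np.nonzero(l==k)
    X=plane(c,np.c_[u,v],h); r=cv2.minAreaRect((X[:,:2]*1000).astype(np.float32)); print(s[k],np.round(r[0]),np.round(r[1]),r[2])
    q=X[:,:2]; mu=q.mean(0); w=np.linalg.svd(q-mu,full_matrices=False)[2][0]; t=(q-mu)@w
    w*=np.sign(w[0]); t=(q-mu)@w
    print('axis',np.degrees(np.arctan2(w[1],w[0])),'ends',mu+w*t.min(),mu+w*t.max(),'mid',mu+w*(t.min()+t.max())/2)
    for a,b in zip(np.linspace(t.min(),t.max(),9)[:-1],np.linspace(t.min(),t.max(),9)[1:]):
        s_=(t>=a)&(t<b); y=(q[s_]-mu)@np.array([-w[1],w[0]]); print(np.round(1000*(a+b)/2),np.round(1000*y.min()),np.round(1000*y.max()),end='; ')
    print()
print('spoon');comp(225,178,270,265,.006)
print('fork');comp(165,190,210,272,.006)
cor=[(323,181),(403,176),(408,272),(326,277)]
print('tray',np.round(plane(c,cor,.05),3).tolist())
# heights
for v in (195,225,255): print(v,[ (u,round(float(P[v,u,2])*1000)) for u in range(320,412,4)])
# bar
b=np.argwhere((P[170:285,318:415,2]>.07))+[170,318]
print(len(b)); 
Q=P[b[:,0],b[:,1]]; print(np.round(Q.min(0),3),np.round(Q.max(0),3))
cv2.imwrite("pics/t.png",cv2.resize(im[165:290,310:420],None,fx=5,fy=4.6,interpolation=cv2.INTER_CUBIC))
```

```text
spoon
[234 187  25  71 484] [497.  82.] [ 40. 198.] 79.0379409790039
axis -14.967089269563791 ends [0.40241377 0.11230328] [0.59410729 0.06105715] mid [0.49826053 0.08668021]
-108.0 -8.0 7.0; -83.0 -7.0 7.0; -59.0 -5.0 6.0; -34.0 -3.0 5.0; -9.0 -3.0 4.0; 16.0 -19.0 18.0; 41.0 -20.0 20.0; 65.0 -17.0 18.0; 
fork
[170 198  29  69 359] [471. 256.] [ 26. 192.] 69.34918975830078
axis -18.90364947505281 ends [0.37944541 0.28547419] [0.56176634 0.22303881] mid [0.47060588 0.2542565 ]
-85.0 -9.0 8.0; -61.0 -8.0 7.0; -37.0 -7.0 7.0; -13.0 -4.0 6.0; 11.0 -2.0 6.0; 35.0 -8.0 7.0; 59.0 -14.0 13.0; 83.0 -11.0 11.0; 
tray [[0.6, -0.124, 0.05], [0.613, -0.338, 0.05], [0.359, -0.341, 0.05], [0.348, -0.128, 0.05]]
195 [(320, -2), (324, 32), (328, 5), (332, 7), (336, 5), (340, 8), (344, 7), (348, 50), (352, 73), (356, 70), (360, 64), (364, 64), (368, 66), (372, 64), (376, 60), (380, 61), (384, 60), (388, 60), (392, 62), (396, 56), (400, 59), (404, 3), (408, 2)]
225 [(320, 1), (324, 20), (328, 6), (332, 10), (336, 19), (340, 95), (344, 100), (348, 29), (352, 65), (356, 65), (360, 66), (364, 66), (368, 66), (372, 65), (376, 64), (380, 65), (384, 64), (388, 60), (392, 59), (396, 62), (400, 59), (404, 2), (408, -2)]
255 [(320, 5), (324, 1), (328, 31), (332, 4), (336, 4), (340, 9), (344, 7), (348, 2), (352, 50), (356, 69), (360, 69), (364, 66), (368, 65), (372, 67), (376, 66), (380, 64), (384, 64), (388, 59), (392, 58), (396, 61), (400, 57), (404, 58), (408, 1)]
758
[ 0.358 -0.319  0.07 ] [ 0.606 -0.018  1.155]
```

View pics/t.png

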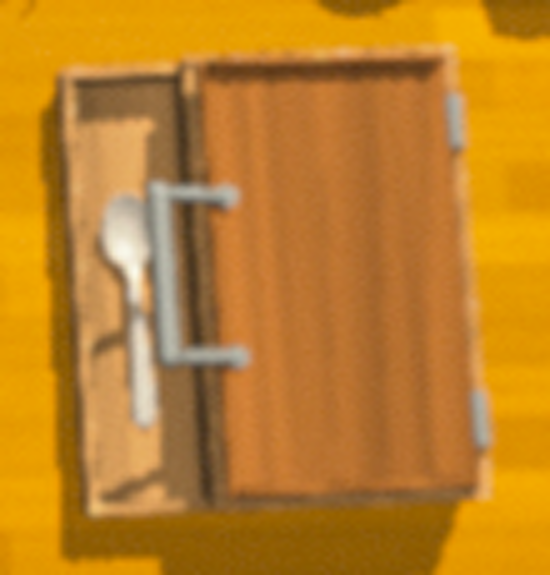

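Run:
```python
from h import *
c=env.get_calibration("top")
bar=[(341.8,205.5),(344.3,242.2)]
print('bar',np.round(plane(c,bar,.093),4).tolist())
g=lambda x,y:(310+x/5,165+y/4.6)
print('right top corners',np.round(plane(c,[g(455,48),g(490,498)],.05),4).tolist())
print('left corners',np.round(plane(c,[g(60,70),g(90,512)],.03),4).tolist())
z=np.load("top0.npz"); P=cloud(c,z['d']).reshape(-1,3)
bp=plane(c,bar,.093)[:,:2]; a=(bp[0]-bp[1]); L=np.linalg.norm(a); a/=L
Q=P[(abs((P[:,:2]-bp.mean(0))@a)<.035)&(abs((P[:,:2]-bp.mean(0))@[-a[1],a[0]])<.012)&(P[:,2]>.06)&(P[:,2]<.13)]
print('yaw',np.degrees(np.arctan2(a[1],a[0])),L,'bar depth z',len(Q),np.percentile(Q[:,2],[10,50,90]))
M=P[(P[:,0]>.39)&(P[:,0]<.57)&(P[:,1]<-.2)&(P[:,1]>-.325)&(P[:,2]>.04)&(P[:,2]<.09)]
A=np.c_[M[:,1],np.ones(len(M))]; s=np.linalg.lstsq(A,M[:,2],rcond=None)[0]; print('slope deg',np.degrees(np.arctan(s[0])),'z at -.33',s[0]*-.33+s[1])
o=env.get_obs(); r=R.from_euler('xyz',o['tool_rot'],degrees=True)
print(r.as_matrix().round(3).tolist(), r.inv().apply((np.array([.5,.2,.25])-o['tool_pos'])*1000))
```

```text
bar [[0.528, -0.1666, 0.093], [0.4352, -0.1707, 0.093]]
right top corners [[0.6143, -0.3326, 0.05], [0.3559, -0.3408, 0.05]]
left corners [[0.6067, -0.1236, 0.03], [0.3497, -0.1349, 0.03]]
yaw 2.555456766587336 0.09294408893647145 bar depth z 134 [0.09674253 0.09944098 0.10250991]
slope deg 5.63490762886181 z at -.33 0.05694205066550606
[[-0.915, 0.404, -0.001], [0.404, 0.915, -0.002], [-0.0, -0.002, -1.0]] [-376.53537109 -264.62907398   -5.94621989]
```

Emit:
drive_tool --moves '[[[0,0,0],[0,0,-0.114],0.3],[[0,0,0],[0,0,-0.115],0.6],[[0,0,0],[0,0,-0.114],0.6],[[0,0,0],[0,0,-0.114],0.6],[[-9,-18,0],[0,0,0],0.6],[[-17,-34,0],[0,0,0],0.6],[[-17,-34,0],[0,0,0],0.6],[[-17,-34,0],[0,0,0],0.6],[[-17,-34,0],[0,0,0],0.6],[[-17,-34,0],[0,0,0],0.6],[[-17,-34,0],[0,0,0],0.6],[[-17,-34,0],[0,0,0],0.6]]'

```text
time_s: 1.1
tool_pos: [0.4014, 0.3421, 0.2443]
tool_rot: [-180.0, -0.0, -177.6]
force: [0.5, 1.0, -0.2]
grip_width: 0.0351
grasp_force: 0.0
```

Emit:
drive_tool --moves '[[[-5,-40,0],[0,0,0],0.6],[[-5,-40,0],[0,0,0],0.6],[[-5,-41,0],[0,0,0],0.6],[[-5,-41,0],[0,0,0],0.6],[[-5,-41,0],[0,0,0],0.6],[[-5,-41,0],[0,0,0],0.6],[[-5,-41,0],[0,0,0],0.6],[[-5,-41,0],[0,0,0],0.6],[[-5,-40,0],[0,0,0],0.6],[[-4,-40,0],[0,0,0],0.6],[[-4,-40,5],[0,0,0],0.6],[[-4,-40,5],[0,0,0],0.6]]'

```text
time_s: 2.1
tool_pos: [0.4778, -0.1411, 0.2347]
tool_rot: [180.0, 0.1, -177.6]
force: [1.0, 0.0, -0.9]
grip_width: 0.0348
grasp_force: 0.0
```

Emit:
drive_tool --moves '[[[-2,-18,20],[0,0,0],0.6],[[0,-10,15],[0,0,0],0.6],[[0,0,0],[0,0,0],0.6],[[0,0,0],[0,0,0],0.6]]'

```text
time_s: 2.43
tool_pos: [0.4803, -0.1669, 0.1988]
tool_rot: [180.0, -0.1, -177.7]
force: [0.4, 1.0, 1.0]
grip_width: 0.0345
grasp_force: 0.0
```

Run:
```python
from h import *
o=env.get_obs(); print(o['tool_pos'],o['tool_rot'],o['grip_width'],o['force'])
c=env.get_calibration("wrist"); im,d=env.read_camera("wrist"); cv2.imwrite("pics/w1.png",im); np.savez("w1.npz",im=im,d=d,T=c['T'])
P=cloud(c,d)
Q=P.reshape(-1,3); Q=Q[(Q[:,0]>.42)&(Q[:,0]<.54)&(Q[:,1]>-.19)&(Q[:,1]<-.145)&(Q[:,2]>.08)&(Q[:,2]<.12)]
print(len(Q),np.median(Q,0) if len(Q) else '',np.round(c['T'],3).tolist())
```

```text
[ 0.48034828 -0.16687163  0.19881172] [ 1.79968353e+02 -1.34967689e-01 -1.77708043e+02] 0.03446089307895613 [0.38166786 0.99497474 0.96603764]
1955 [ 0.46979386 -0.16800027  0.09905364] [[-0.039, 0.966, 0.255, 0.409], [0.999, 0.038, 0.011, -0.17], [0.001, 0.255, -0.967, 0.339], [0.0, 0.0, 0.0, 1.0]]
```

View pics/w1.png

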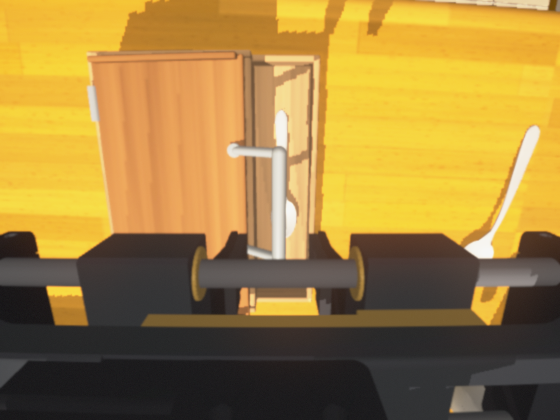

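Wrist view: the bar (col 279, rows 150–258) runs between the two fingertips; depth puts its top at 0.099 m and y at −0.168, agreeing with the top view.

Emit:
drive_tool --moves '[[[0,-1,20],[0,0,0],0.6],[[0,0,25],[0,0,0],0.6],[[0,0,25],[0,0,0],0.6],[[0,0,20],[0,0,0],0.6],[[0,0,11],[0,0,0],0.6],[[0,0,0],[0,0,0],0.6],[[0,0,0],[0,0,0],1],[[0,0,0],[0,0,0],1],[[0,0,0],[0,0,0],1],[[0,0,0],[0,0,0],1],[[0,0,0],[0,0,0],1]]' --newtons 15

```text
time_s: 3.4
tool_pos: [0.4821, -0.1658, 0.0995]
tool_rot: [179.8, 0.1, -177.6]
force: [0.3, 4.3, 1.6]
grip_width: 0.0111
grasp_force: 15.0
```

Emit:
drive_tool --moves '[[[0,-3,-11.5],[0,0,0],1],[[0,-4,-11],[0,0,0],1],[[0,-4.5,-11],[0,0,0],1],[[0,-5.5,-10.5],[0,0,0],1],[[0,-6,-10],[0,0,0],1],[[0,-6.5,-9.5],[0,0,0],1],[[0,-7.5,-9],[0,0,0],1],[[0,-8,-9],[0,0,0],1],[[0,-8.5,-8],[0,0,0],1],[[0,-9,-7.5],[0,0,0],1],[[0,-10,-6.5],[0,0,0],1],[[0,-10,-6],[0,0,0],1]]'

```text
time_s: 4.4
tool_pos: [0.4852, -0.2481, 0.21]
tool_rot: [179.7, 0.1, -177.5]
force: [-1.4, 7.0, 5.3]
grip_width: 0.0115
grasp_force: 15.0
```

Emit:
drive_tool --moves '[[[0,-10.5,-5.5],[0,0,0],1],[[0,-11,-4.5],[0,0,0],1],[[0,-11,-4],[0,0,0],1],[[0,-11.5,-3],[0,0,0],1],[[0,-11.5,-2],[0,0,0],1],[[0,-11.5,-1.5],[0,0,0],1],[[0,-12,-0.5],[0,0,0],1],[[0,-11.5,0],[0,0,0],1],[[0,-12,1],[0,0,0],1],[[0,-11.5,2],[0,0,0],1],[[0,0,0],[0,0,0],1],[[0,0,0],[0,0,0],1]]'

```text
time_s: 5.4
tool_pos: [0.4891, -0.3664, 0.2264]
tool_rot: [-179.8, 0.0, -177.7]
force: [0.4, -1.9, 2.3]
grip_width: 0.0114
grasp_force: 15.0
```

Run:
```python
from h import *
ims=[]
for n in ("top","scene"):
    im,d=env.read_camera(n); ims.append(im); np.savez(f"{n}1.npz",im=im,d=d)
cv2.imwrite("pics/s1.png",cv2.hconcat([cv2.resize(ims[1][150:350,200:450],(400,320)),cv2.resize(ims[0][130:300,290:490],(400,320))]))
```

```text
(no output)
```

View pics/s1.png

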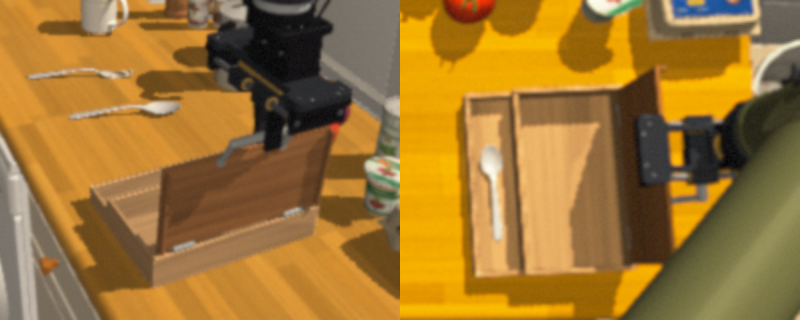

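The flap stands upright (bar and jaws at right; scene view shows the panel vertical, top view the open bay, crop cols 520–625). Release, rise and go to the spoon.

Emit:
drive_tool --moves '[[[0,0,0],[0,0,0],0.6],[[0,0,0],[0,0,0],0.6],[[0,0,0],[0,0,0],0.6],[[0,0,-15],[0,0,0],0.6],[[0,0,-30],[0,0,0],0.6],[[0,0,-30],[0,0,0],0.6],[[0,20,-5],[0,0,0],0.6],[[0,40,0],[0,0,0],0.6],[[0,40,0],[0,0,0],0.6],[[0,40,0],[0,0,0],0.5],[[0,40,0],[0,0,0],0.5],[[0,40,0],[0,0,0],0.5]]'

```text
time_s: 6.5
tool_pos: [0.4793, -0.1422, 0.3059]
tool_rot: [180.0, -0.0, -177.6]
force: [0.9, -0.0, 0.2]
grip_width: 0.0419
grasp_force: 0.0
```

Emit:
drive_tool --moves '[[[0,40,0],[0,0,0],0.5],[[0,40,0],[0,0,0],0.5],[[0,40,0],[0,0,0],0.5],[[0,40,0],[0,0,0],0.5],[[0,40,20],[0,0,0],0.5],[[-10,30,30],[0,0,0],0.5],[[0,0,20],[0,0,0.1],0.5],[[0,0,0],[0,0,0.1],0.5],[[0,0,0],[0,0,0.104],0.5],[[0,0,0],[0,0,0],0.5],[[0,0,0],[0,0,0],0.5]]'

```text
time_s: 7.42
tool_pos: [0.4801, 0.0817, 0.2386]
tool_rot: [-180.0, -0.0, 165.1]
force: [0.2, 0.7, 0.4]
grip_width: 0.0437
grasp_force: 0.0
```

Run:
```python
from h import *
o=env.get_obs(); print(o['tool_pos'],o['tool_rot'],o['grip_width'])
c=env.get_calibration("wrist"); im,d=env.read_camera("wrist"); cv2.imwrite("pics/w2.png",im); np.savez("w2.npz",im=im,d=d,T=c['T'])
P=cloud(c,d); hsv=cv2.cvtColor(im,cv2.COLOR_BGR2HSV)
m=((hsv[...,1]<110)&(hsv[...,2]>90)&(abs(P[...,0]-.5)<.13)&(abs(P[...,1]-.087)<.08)&(P[...,2]<.04)).astype(np.uint8)
n,l,s,_=cv2.connectedComponentsWithStats(m)
for k in range(1,n):
    if s[k][4]<150: continue
    v,u=np.nonzero(l==k); q=plane(c,np.c_[u,v],.006)[:,:2]; mu=q.mean(0); w=np.linalg.svd(q-mu,full_matrices=False)[2][0]; w*=np.sign(w[0]); t=(q-mu)@w
    print(s[k],'axis',np.degrees(np.arctan2(w[1],w[0])),mu+w*t.min(),mu+w*t.max())
    e=np.linspace(t.min(),t.max(),9)
    for a,b in zip(e[:-1],e[1:]):
        k_=(t>=a)&(t<=b); y=(q[k_]-mu)@[-w[1],w[0]]; print((mu+w*(a+b)/2+np.array([-w[1],w[0]])*(y.min()+y.max())/2).round(4),np.round(1000*(y.max()-y.min())), end='; ')
    print()
```

```text
[0.480112   0.0817455  0.23860675] [-1.79989205e+02 -2.81564930e-02  1.65132451e+02] 0.043709351925254346
[ 269  109   32  150 2064] axis -15.309214124212273 [0.39950754 0.11214173] [0.58132524 0.06237061]
[0.4108 0.1089] 15.0; [0.4335 0.1024] 15.0; [0.4563 0.0964] 12.0; [0.4791 0.0904] 10.0; [0.5017 0.084 ] 7.0; [0.5244 0.0776] 23.0; [0.5474 0.0723] 40.0; [0.5701 0.0661] 40.0;
```

View pics/w2.png

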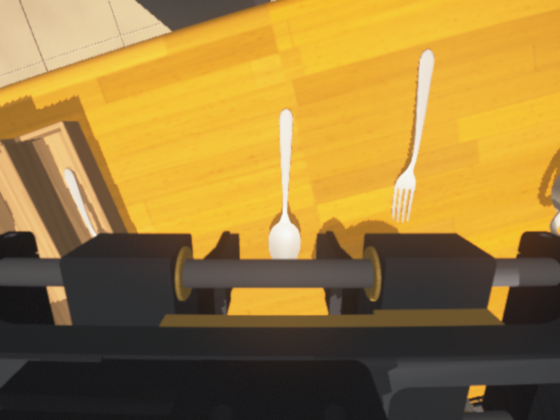

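Spoon (handle tip (286,110), bowl (285,240)) lies in line with the tool, fork to the right; the neck is at (0.500, 0.085). Descend and grip.

Emit:
drive_tool --moves '[[[-9,4,20],[0,0,0.006],0.5],[[-9,4,40],[0,0,0],0.5],[[0,0,40],[0,0,0],0.5],[[0,0,40],[0,0,0],0.5],[[0,0,30],[0,0,0],0.5],[[0,0,20],[0,0,0],0.5],[[0,0,14],[0,0,0],0.5],[[0,0,5],[0,0,0],0.5],[[0,0,3],[0,0,0],0.5],[[0,0,0],[0,0,0],0.5],[[0,0,0],[0,0,0],0.5]]'

```text
time_s: 8.38
tool_pos: [0.5009, 0.0848, 0.0279]
tool_rot: [179.9, 0.1, 164.6]
force: [0.7, 0.4, -0.0]
grip_width: 0.0437
grasp_force: 0.0
```

Emit:
drive_tool --moves '[[[0,0,3],[0,0,0],0.5],[[0,0,0],[0,0,0],1],[[0,0,0],[0,0,0],1],[[0,0,0],[0,0,0],1],[[0,0,0],[0,0,0],1],[[0,0,0],[0,0,0],1],[[0,0,0],[0,0,0],1]]' --newtons 30

```text
time_s: 8.97
tool_pos: [0.5003, 0.0848, 0.0242]
tool_rot: [180.0, 0.0, 164.6]
force: [-0.5, -0.2, 3.0]
grip_width: 0.0288
grasp_force: 29.9
```

Emit:
drive_tool --moves '[[[0,0,-10],[0,0,0],1],[[0,0,-20],[0,0,0],1],[[0,0,-30],[0,0,0],1],[[0,0,-40],[0,0,0],1],[[0,0,-40],[0,0,0],1],[[0,0,-30],[0,0,0],1],[[0,0,0],[0,0,0],1],[[0,0,0],[0,0,0],1]]'

```text
time_s: 9.63
tool_pos: [0.501, 0.0847, 0.1962]
tool_rot: [179.8, 0.2, 164.6]
force: [0.3, 0.2, -0.4]
grip_width: 0.0289
grasp_force: 29.9
```

Run:
```python
from h import *
o=env.get_obs(); print(o['tool_pos'],o['grip_width'],o['grasp_force'])
im,d=env.read_camera("top"); c=env.get_calibration("top"); np.savez("top2.npz",im=im,d=d)
P=cloud(c,d)
C=np.array([.4817,-.2330]); a=np.radians(2.4); tx=np.array([np.sin(a),-np.cos(a)]); ty=np.array([np.cos(a),np.sin(a)])
X=(P[...,:2]-C)@tx*1000; Y=(P[...,:2]-C)@ty*1000; Z=P[...,2]*1000
b=np.argwhere((abs(X)<160)&(abs(Y)<150)&(Z<260))
for y0 in (-100,-60,0,60,100):
    s=(abs(Y-y0)<5)&(abs(X)<150)&(Z<260)
    r=[]
    for x in range(-112,140,8):
        k=s&(abs(X-x)<4); r.append((x,int(np.median(Z[k])) if k.any() else None))
    print(y0,r)
F=(Z>70)&(Z<185)&(X>60)&(X<140)&(abs(Y)<118)
print('flap',F.sum(),np.percentile(X[F],[5,25,50,75,95]), np.polyfit(Z[F],X[F],1))
def crop(im,v0,v1,u0,u1):return cv2.resize(im[v0:v1,u0:u1],(400,400))
w,_=env.read_camera("wrist")
cv2.imwrite("pics/t2.png",cv2.hconcat([crop(im,165,290,310,435),cv2.resize(w,(400,400))]))
```

```text
[0.50103682 0.08473574 0.19619324] 0.028868825994516702 29.89718378157704
-100 [(-112, 0), (-104, 21), (-96, 9), (-88, 7), (-80, 6), (-72, 7), (-64, 6), (-56, 5), (-48, 5), (-40, 35), (-32, 9), (-24, 7), (-16, 7), (-8, 7), (0, 5), (8, 6), (16, 4), (24, 6), (32, 6), (40, 5), (48, 7), (56, 6), (64, 7), (72, 7), (80, 6), (88, 5), (96, 91), (104, 177), (112, 188), (120, None), (128, None), (136, None)]
-60 [(-112, 1), (-104, 28), (-96, 5), (-88, 6), (-80, 5), (-72, 12), (-64, 9), (-56, 7), (-48, 5), (-40, 37), (-32, 6), (-24, 6), (-16, 6), (-8, 7), (0, 6), (8, 5), (16, 4), (24, 7), (32, 6), (40, 6), (48, 5), (56, 8), (64, 5), (72, 7), (80, 6), (88, 5), (96, 86), (104, 175), (112, None), (120, None), (128, None), (136, None)]
0 [(-112, 0), (-104, 23), (-96, 7), (-88, 7), (-80, 6), (-72, 16), (-64, 7), (-56, 7), (-48, 6), (-40, 43), (-32, 8), (-24, 6), (-16, 6), (-8, 7), (0, 5), (8, 6), (16, 8), (24, 6), (32, 5), (40, 5), (48, 6), (56, 6), (64, 6), (72, 7), (80, 6), (88, 6), (96, 83), (104, 175), (112, 184), (120, None), (128, 224), (136, 224)]
60 [(-112, 0), (-104, 26), (-96, 7), (-88, 6), (-80, 5), (-72, 7), (-64, 5), (-56, 5), (-48, 7), (-40, 37), (-32, None), (-24, 6), (-16, 7), (-8, 6), (0, 6), (8, 6), (16, 6), (24, 4), (32, 5), (40, 6), (48, 6), (56, 7), (64, 7), (72, 7), (80, 7), (88, 6), (96, 90), (104, 176), (112, 187), (120, None), (128, None), (136, None)]
100 [(-112, 0), (-104, 27), (-96, 6), (-88, 5), (-80, 6), (-72, 6), (-64, 6), (-56, 7), (-48, 7), (-40, 31), (-32, 46), (-24, 6), (-16, 8), (-8, 7), (0, 8), (8, 7), (16, 7), (24, 6), (32, 5), (40, 4), (48, 8), (56, 6), (64, 6), (72, 6), (80, 4), (88, 7), (96, 90), (104, 175), (112, None), (120, None), (128, None), (136, None)]
flap 1721 [ 94.52158837  96.47924359  98.76197611 100.73779271 102.4718287 ] [7.58641270e-02 8.86854815e+01]
```

View pics/t2.png

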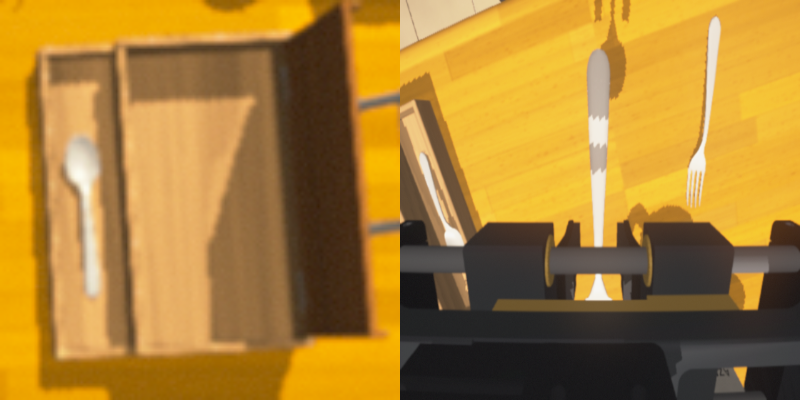

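Top view: bay empty, divider near tray x≈−37 mm, flap face near +95 mm. Wrist view: spoon held straight and level between the pads. The 190 mm body would nearly touch the flap, so I'll lower it with a 9° lean away from the flap.

Emit:
drive_tool --moves '[[[0,0,-5],[0,0,-0.103],1],[[0,0,-5],[0,0,-0.103],1],[[0,0,0],[0,0,-0.104],1],[[4,-25,0],[0,0,0],1],[[4,-38,0],[0,0,0],1],[[4,-38,0],[0,0,0],1],[[4,-38,0],[0,0,0],1],[[4,-38,0],[0,0,0],1],[[4,-38,0],[0,0,0],1],[[4,-38,0],[0,0,0],1],[[4,-37,0],[0.05,0,0],1],[[0,0,0],[0.05,0,0],1]]'

```text
time_s: 10.73
tool_pos: [0.4762, -0.2165, 0.2025]
tool_rot: [-173.9, -0.2, -178.4]
force: [-0.9, -0.2, -0.7]
grip_width: 0.0287
grasp_force: 29.9
```

Emit:
drive_tool --moves '[[[0,0,0],[0.057,0,0],1],[[0,0,0],[0,0,0],1],[[0,0,0],[0,0,0],1],[[0,0,0],[0,0,0],1]]'

```text
time_s: 11.07
tool_pos: [0.4794, -0.2062, 0.2029]
tool_rot: [-171.1, -0.1, -177.6]
force: [-0.3, -0.1, -1.1]
grip_width: 0.0294
grasp_force: 29.9
```

Run:
```python
from h import *
o=env.get_obs(); p=o['tool_pos']; print(p,o['tool_rot'],o['grip_width'])
r=R.from_euler('xyz',o['tool_rot'],degrees=True); print(r.inv().apply((np.array([.482,-.236,.09])-p)*1000),r.inv().apply([0,0,-57]))
c=env.get_calibration("wrist"); im,d=env.read_camera("wrist"); P=cloud(c,d)
L=r.inv().apply((P.reshape(-1,3)-p)).reshape(P.shape)*1000
hsv=cv2.cvtColor(im,cv2.COLOR_BGR2HSV); m=(hsv[...,1]<110)&(abs(L[...,1])<15)&(abs(L[...,2]-5)<40)&(L[...,0]>20)&(L[...,0]<110)
for x in range(20,110,15):
    k=m&(abs(L[...,0]-x)<7)
    if k.sum(): print(x,np.median(L[k],0).round(1),k.sum())
s,_=env.read_camera("scene"); cv2.imwrite("pics/s3.png",cv2.hconcat([cv2.resize(s[150:350,200:450],(400,320)),cv2.resize(im,(400,320))]))
```

```text
[ 0.47935513 -0.20622345  0.20285387] [-1.71077020e+02 -1.07939276e-01 -1.77609621e+02] 0.02937861867068328
[ -1.61325544 -11.99562154 116.11690783] [-0.10738199  8.84106171 56.31007101]
20 [23.7 -0.8 10.6] 222
35 [35.4 -0.7 12.2] 548
50 [50.4 -0.7 14.5] 683
65 [65.2 -0.7 16.9] 763
80 [80.2 -0.7 19.1] 883
95 [94.8 -0.7 20.8] 911
```

View pics/s3.png

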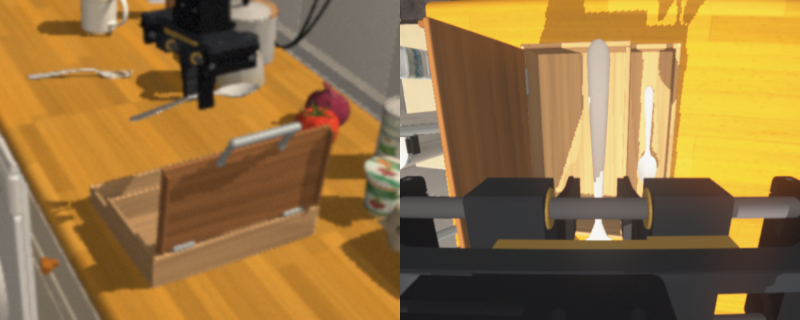

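Emit:
drive_tool --moves '[[[-1,-15,2.3],[0,0,0],1],[[-1,-14.6,2.3],[0,0,0],1],[[0,0,0],[0,0,0],1],[[0,0,0],[0,0,0],1],[[0,4.7,29.6],[0,0,0],1],[[0,4.7,29.6],[0,0,0],1],[[0,3.1,19.7],[0,0,0],1],[[0,3.1,19.7],[0,0,0],1],[[0,1.6,9.9],[0,0,0],1],[[0,0,0],[0,0,0],1],[[0,0,0],[0,0,0],1]]'

```text
time_s: 12.08
tool_pos: [0.4833, -0.2359, 0.0941]
tool_rot: [-171.0, -0.0, -177.6]
force: [0.6, 0.3, -1.4]
grip_width: 0.0291
grasp_force: 29.9
```

Run:
```python
from h import *
o=env.get_obs(); p=o['tool_pos']; print(p,o['tool_rot'],o['force'])
c=env.get_calibration("wrist"); w,d=env.read_camera("wrist")
s,ds=env.read_camera("scene"); t,_=env.read_camera("top")
cv2.imwrite("pics/s4.png",cv2.hconcat([cv2.resize(s[180:330,220:420],(400,320)),cv2.resize(w,(400,320))]))
# wrist: tray coords of divider top and flap relative to grasp
P=cloud(c,d); X=-(P[...,1]-p[1])*1000; Z=P[...,2]*1000
for v in (60,90,120,150,180): print(v,[(u,int(X[v,u]),int(Z[v,u])) for u in range(60,480,20)])
```

```text
[ 0.48327025 -0.2359307   0.09413582] [-1.71012743e+02 -2.38090720e-02 -1.77610772e+02] [ 0.63210203  0.27942159 -1.38941073]
60 [(60, 98, 107), (80, 98, 94), (100, 97, 82), (120, 95, 69), (140, 98, 45), (160, 99, 19), (180, 90, 6), (200, 75, 5), (220, 60, 6), (240, 45, 6), (260, 31, 5), (280, 6, 72), (300, 3, 4), (320, -10, 6), (340, -23, 6), (360, -34, 30), (380, -49, 7), (400, -62, 6), (420, -74, 7), (440, -87, 6), (460, -97, 12)]
90 [(60, 97, 110), (80, 96, 99), (100, 96, 85), (120, 95, 70), (140, 94, 53), (160, 98, 23), (180, 92, 4), (200, 75, 6), (220, 60, 6), (240, 45, 4), (260, 30, 6), (280, 5, 74), (300, 2, 5), (320, -11, 6), (340, -25, 5), (360, -35, 43), (380, -51, 4), (400, -64, 5), (420, -77, 6), (440, -90, 6), (460, -98, 16)]
120 [(60, 97, 111), (80, 97, 100), (100, 96, 88), (120, 95, 73), (140, 94, 55), (160, 96, 27), (180, 92, 5), (200, 76, 6), (220, 60, 7), (240, 45, 5), (260, 30, 5), (280, 5, 76), (300, 1, 5), (320, -12, 5), (340, -26, 6), (360, -36, 47), (380, -54, 5), (400, -66, 8), (420, -80, 4), (440, -93, 6), (460, -98, 24)]
150 [(60, 97, 114), (80, 96, 103), (100, 95, 90), (120, 94, 76), (140, 93, 58), (160, 95, 32), (180, 93, 5), (200, 76, 6), (220, 60, 5), (240, 44, 7), (260, 29, 5), (280, 4, 78), (300, 0, 4), (320, -14, 6), (340, -28, 6), (360, -38, 48), (380, -56, 5), (400, -68, 11), (420, -83, 5), (440, -96, 5), (460, -100, 28)]
180 [(60, 97, 116), (80, 96, 105), (100, 95, 94), (120, 94, 79), (140, 92, 63), (160, 95, 34), (180, 94, 5), (200, 77, 5), (220, 60, 6), (240, 44, 5), (260, 28, 7), (280, 3, 80), (300, -1, 7), (320, -16, 6), (340, -30, 6), (360, -40, 47), (380, -59, 6), (400, -70, 14), (420, -86, 5), (440, -99, 6), (460, -103, 29)]
```

View pics/s4.png

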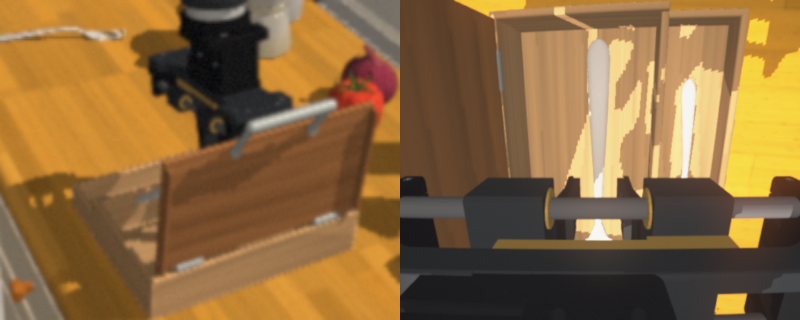

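Scene/wrist: the spoon hangs over the bay (wrist crop col 598), divider at col 660, flap face at col 495; wrist depth gives ~5 mm clearance left and ~7 mm right. Lower.

Emit:
drive_tool --moves '[[[0,1.6,9.9],[0,0,0],1],[[0,2.3,14.8],[0,0,0],1],[[0,2.3,14.8],[0,0,0],1],[[0,1.2,7.9],[0,0,0],1],[[0,0.6,4],[0,0,0],1],[[0,0,0],[0,0,0],1],[[0,0,0],[0,0,0],1]]'

```text
time_s: 12.82
tool_pos: [0.4835, -0.2366, 0.0423]
tool_rot: [-171.0, 0.0, -177.6]
force: [-0.4, 0.1, -0.9]
grip_width: 0.029
grasp_force: 29.9
```

Emit:
drive_tool --moves '[[[0,0.5,3],[0,0,0],1],[[0,0.3,2],[0,0,0],1],[[0,0.3,2],[0,0,0],1],[[0,0.2,1.2],[0,0,0],1],[[0,0,0],[0,0,0],1],[[0,0,0],[0,0,0],1]]'

```text
time_s: 13.32
tool_pos: [0.4831, -0.2365, 0.0336]
tool_rot: [-171.0, 0.0, -177.6]
force: [-0.1, 0.9, 0.3]
grip_width: 0.0292
grasp_force: 29.9
```

Emit:
drive_tool --moves '[[[0,0.1,1],[0,0,0],1],[[0,0.1,0.8],[0,0,0],1],[[0,0,0],[0,0,0],1],[[0,0,0],[0,0,0],1]]'

```text
time_s: 13.65
tool_pos: [0.4831, -0.2365, 0.0318]
tool_rot: [-171.0, -0.0, -177.6]
force: [-0.1, -0.1, -1.2]
grip_width: 0.0289
grasp_force: 29.9
```

Emit:
drive_tool --moves '[[[0,0.1,1],[0,0,0],1],[[0,0,0],[0,0,0],1],[[0,0,0],[0,0,0],0.63],[[0,0,0],[0,0,0],0.62],[[0,0,0],[0,0,0],0.62],[[0,0,0],[0,0,0],0.62],[[0,0,0],[0,0,0],0.62]]'

```text
time_s: 14.23
tool_pos: [0.4834, -0.2383, 0.0316]
tool_rot: [-170.9, 0.1, -177.7]
force: [-1.3, -3.2, 5.2]
grip_width: 0.0329
grasp_force: 2.7
```

Emit:
drive_tool --moves '[[[0,-1,-2],[0,0,0],0.62],[[0,-1,-4],[0,0,0],0.62],[[0,-0.8,-5],[0,0,0],0.62],[[0,-0.8,-5],[0,0,0],0.61],[[0,0,0],[0,0,0],0.61]]'

```text
time_s: 14.65
tool_pos: [0.4841, -0.2376, 0.0484]
tool_rot: [-171.0, 0.1, -177.6]
force: [0.7, -0.6, -0.3]
grip_width: 0.0339
grasp_force: 0.0
```

Run:
```python
from h import *
o=env.get_obs(); p=o['tool_pos']; print(p,o['force'],o['grasp_force'],o['grip_width'])
c=env.get_calibration("wrist"); w,d=env.read_camera("wrist"); P=cloud(c,d)
hsv=cv2.cvtColor(w,cv2.COLOR_BGR2HSV); m=(hsv[...,1]<90)&(abs(P[...,1]-p[1])<.03)&(P[...,2]<.06)&(P[...,0]<p[0]-.02)&(P[...,0]>.37)
for x in np.arange(.38,.47,.015):
    k=m&(abs(P[...,0]-x)<.006)
    if k.sum()>5: print(np.median(P[k],0).round(4),k.sum())
cv2.imwrite("pics/w5.png",w)
```

```text
[ 0.48408977 -0.23758974  0.04835426] [ 0.67572392 -0.55542435 -0.31092187] 0.0 0.03386177898755851
[ 0.3829 -0.2457  0.0086] 312
[ 0.3949 -0.2453  0.0099] 654
[ 0.4098 -0.2448  0.012 ] 585
[ 0.4248 -0.2447  0.0142] 533
[ 0.4398 -0.2438  0.0168] 428
[ 0.4548 -0.2435  0.019 ] 342
```

View pics/w5.png

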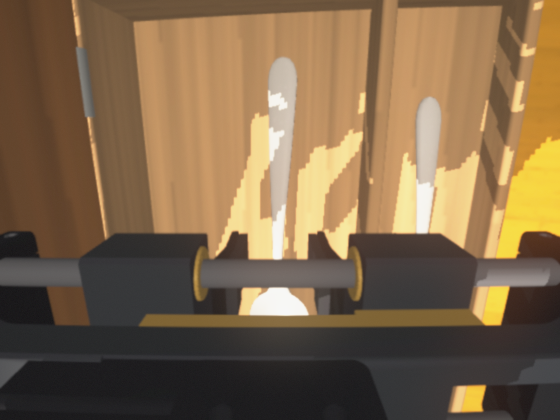

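The spoon lies in the bay (handle tip (283,65) at floor height), free of the fingers. Retreat straight up, then left.

Emit:
drive_tool --moves '[[[0,-1.6,-10],[0,0,0],0.6],[[0,-3.1,-20],[0,0,0],0.6],[[0,-4.6,-30],[0,0,0],0.6],[[0,-4.6,-30],[0,0,0],0.6],[[0,-4.6,-30],[0,0,0],0.6],[[0,-4.6,-30],[0,0,0],0.6],[[0,-3.1,-20],[0,0,0],0.6],[[0,20,-6],[0,0,0],0.6],[[0,38,-6],[0,0,0],0.6],[[0,38,-6],[0,0,0],0.6],[[0,38,-6],[0,0,0],0.6],[[0,38,-6],[0,0,0],0.6]]'

```text
time_s: 15.7
tool_pos: [0.4755, -0.061, 0.2228]
tool_rot: [-171.0, 0.1, -177.7]
force: [1.1, -0.1, -0.4]
grip_width: 0.0348
grasp_force: 0.0
```

Emit:
drive_tool --moves '[[[0,38,-6],[0,0,0],0.6],[[0,38,-6],[0,0,0],0.6],[[0,20,-3],[0,0,0],0.6],[[0,0,0],[0,0,0],0.6],[[0,0,0],[0,0,0],0.6],[[0,0,0],[0,0,0],0.6]]'

```text
time_s: 16.2
tool_pos: [0.472, 0.0335, 0.2221]
tool_rot: [-171.0, 0.0, -177.7]
force: [-0.7, -0.7, 0.5]
grip_width: 0.0348
grasp_force: 0.0
```

Run:
```python
from h import *
print(env.get_obs()['tool_pos'])
t,d=env.read_camera("top"); s,_=env.read_camera("scene")
P=cloud(env.get_calibration("top"),d)
C=np.array([.4817,-.2330]); a=np.radians(2.4); tx=np.array([np.sin(a),-np.cos(a)]); ty=np.array([np.cos(a),np.sin(a)])
X=(P[...,:2]-C)@tx*1000; Y=(P[...,:2]-C)@ty*1000; Z=P[...,2]*1000
F=(Z>70)&(Z<185)&(X>60)&(X<140)&(abs(Y)<118); print('flap',np.polyfit(Z[F],X[F],1))
hsv=cv2.cvtColor(t,cv2.COLOR_BGR2HSV); m=(hsv[...,1]<85)&(X>-28)&(X<75)&(abs(Y)<115)&(Z<40)
q=np.c_[X[m],Y[m]]; w=np.linalg.svd(q-q.mean(0),full_matrices=False)[2][0]; print('spoon',len(q),q.min(0),q.max(0),w,np.percentile(Z[m],[5,50,95]))
cv2.imwrite("pics/f.png",cv2.hconcat([cv2.resize(t[165:290,310:435],(400,400)),cv2.resize(s[150:350,200:400],(400,400))]))
```

```text
[0.47196328 0.03347573 0.22209379]
flap [7.60450771e-02 8.86833933e+01]
spoon 516 [-10.31016499 -98.36193739] [28.22323553 97.17118237] [-0.00653101 -0.99997867] [ 5.74531186 12.28991083 21.44049846]
```

View pics/f.png

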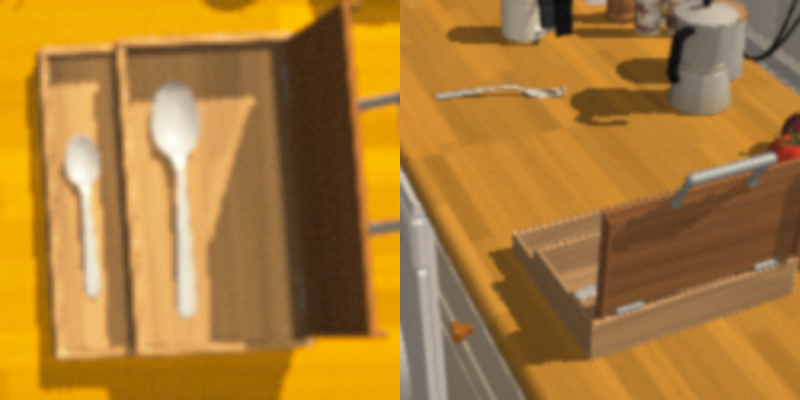

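The final view shows the spoon flat and lengthwise in the lower tier (crop (180,200)). The flap is upright and unchanged since I let it go, and the fork is where it was.

```bash
python3 -c "
from cell import env
print(env.sign_off())"
```

```text
the job is handed in; nothing more can be done
None
```

The job is handed in: the flap stands upright, the big spoon lies flat and lengthwise in the lower tier, and the fork was left alone, in about 16 s of robot time.

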